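# Seat a hatch coaming in the corner of the gluing jig

### The job

Seat the wooden hatch coaming (the open rectangular frame) in the corner of the gluing jig by pushing it with the fingertips; do not pick it up, it stays flat on the board. First push it until its long side lies square against the aluminium fence, well short of the stop block; then, keeping it against the fence, slide it along into the corner until it is also flush against the stop block that is clamped on the fence. Leave it there, let go of it, and leave everything else where it stands.

Things in the scene. Friction and masses are not known exactly. Their poses are not given: they have to be found in the camera images.
- coaming: Hatch coaming: a loose open wooden frame flat on the jig board, 60 (x) x 84 (y) x 16 mm high, no floor or lid, 15 to 30 g. Walls 7 mm thick: the opening is 46 x 70 mm and the white board shows in it. Origin at the centre of the opening, on the underside (the board's top face); z up. It starts mid-board, 50 to 90 mm short of the fence, its y within 0.3 rad of the fence's line.
- jig: Gluing jig, fixed: a flat white-topped board, 220 (x) x 360 (y) x 15 mm, with one aluminium fence. Origin at the centre of its underside, on the bench; its top face is at z = 15 mm. The fence is a bar along the whole y length, on the side away from the robot, 14 mm high above the board, 16 mm wide; its face towards the coaming is the plane x = +60 mm in the jig's frame.
- stop: Stop block, aluminium, clamped on the fence near one end or the other, fixed. Its arm lies on the board square to the fence: 45 (x, from the fence face) x 24 (y) x 14 mm high; a brass thumbscrew over the fence reaches 39 mm above the board. Origin under the arm's centre, on the board's top face; axes as the jig's. The coaming goes against the arm's side that faces mid-board, 12 mm from the origin.
- setting_block: A loose solid steel block, 42 x 28 x 30 mm (x, y, z), 0.27 kg, parked on the board near the fence at the end away from the stop. Not to be moved. Origin at the centre of its underside.
- brass_weight: A loose turned brass weight, 28 mm in diameter, 40 mm tall, on a near corner of the board. Not to be moved. Origin at the centre of its underside.
- glue: A white glue bottle, 42 mm in diameter, 124 mm tall, standing on the bench left of the jig. Not to be moved. Origin at the centre of its underside.
- mug: A blue mug, 72 mm in diameter, 75 mm tall, on the bench right of the jig. Not to be moved. Origin at the centre of its underside.
- cutter: A knife with a blue handle, 190 mm long, lying on the bench right of the jig. Not to be moved. Origin at its middle, on the bench.
- try_square: A small try square, wooden stock 85 mm, steel blade 130 mm, lying on the bench left of the jig. Not to be moved. Origin under the middle of the stock.
- screwdriver: A screwdriver, 170 mm long, lying on the bench left of the jig. Not to be moved. Origin on the bench, under it.
There are look-alikes about, which are no part of the job. Of the things like the coaming, leave any that is black or purple; of the rest the larger one is meant.

How it is judged:
By the outcome, as a careful person would: the job done as asked, in the order asked, and still so for the second after the job is handed in, with the robot touching nothing.
It also fails if it takes over 42 s, if anything falls off the work surface, if the arm or the gripper's body presses on something with over 40 N, if the wrist force passes 120 N, or if a joint passes its speed limit or range.

### The arm

A 6-joint arm with a two-finger parallel gripper is mounted at the origin on the work surface. World frame = base frame: x ahead of the robot, y to its left, z up, the work surface at z = 0. Lengths are in m, angles in rad, forces in N, time in s.
With the tool pointing down it reaches from about 0.425 to 0.95 m from the base axis. Payload 3.5 kg.
Tool frame: the origin (TCP) lies on the centre line of the jaws, within the pads' length; the fingertips stand tip_extent ahead of it and the grasp point (between the pads) lies 2 mm behind it (tip_extent is the distance from the TCP to the fingertips, in m); z points along the fingers, y is the direction in which the jaws open and shut (so a half turn about z gives the same grasp; the last joint's range is limited). The gripper opens to 85 mm and grips with 20 to 120 N. Pads are 22 mm wide; open, the fingers measure 114 mm over their backs; the gripper's body (76 mm by 85 mm) begins 54 mm behind the grasp point. The pads swing forward as they close: fully open they stand 13 mm farther back than shut.
Start: joints at [1.112, 0.286, 1.577, -0, 1.279, -0.15], TCP at [0.205, 0.643, 0.248] pointing down, gripper open.
Joint ranges: [-2.77, 2.77], [-0.9, 2.22], [0.21, 2.48], [-1.53, 4.67], [0.24, 2.81], [-2.84, 2.84]. Speed limits (rad/s): [2.79, 2.79, 3.14, 3.14, 3.14, 3.14].

### API

Orientations are given as a unit quaternion [x, y, z, w].
In Python, from plant import * gives the robot as it stands.
- The arm moves only by the shell command python3 -m crank 'ROWS' [FORCE]. ROWS is JSON, a list of rows, each a list of 7 numbers: the gripper's target within -1 to 1 (shut at 1, half-way at 0, fully open at -1), then the shift along the tool's x, y, z in cm, then the turn, a rotation vector about the tool's x, y, z in degrees. In form: [[fingers, tx, ty, tz, wx, wy, wz], ...]. A call has 1 to 5 rows; each row shifts and turns the commanded pose from where the row before left it, along the tool's axes as they then stand; what a row does not reach is not made up. A row lasts 1/10 s, in which the tool goes at most 50 mm and 8.59 degrees, less where a joint would pass 70% of its speed; a pose out of reach is approached as far as the arm can. A call is refused whole if a number of a shift passes 5 or a number of a turn 8.59, either way. A call with a gripper value outside its range is refused whole. The fingers move at their own pace and stop on an object; FORCE is the grip in N (left out, the last holds). Time passes only in rows, so rows that do not move let the fingers close. It gives the time, the measured TCP pose, the force and the opening at its end, in the units of the state.
- get_state(): the state, without advancing time (a new reading comes with each control period).
- read_camera(name): name is "side" or "top" or "wrist"; returns a dict with "color" (420x560x3 uint8, red, green, blue), "vfov" (degrees; the focal length in pixels is half the picture's height over the tangent of half this angle, whatever the lens; pixels are square), "cx", "cy" (the principal point, pixels), "cam_to_world" (4x4, takes a point from camera to world coordinates). Camera axes: x right, y up, looking along -z (the intrinsics and any distortion apply to the point x, -y, -z); pixel columns grow to the right and rows downward; lengths in m; the calibration is good to about 2 mm. The wrist camera is an equidistant fisheye: a pixel r from the principal point sees the ray r / f radians off the axis. A picture is of the moment at which its call begins. There is no depth.
- sign_off(): hands the job in, once; it reports no verdict.
Trained networks look in the newest picture that a camera, given by its name, has taken for a name from the list of things; names that differ only in an ending like _2 or _b are one class to them, and where a whole thing is asked for, a point or a joint stands for the part that bears it (a point fixed in the world has none). Each returns a list of dicts, best first, with "p" (0 to 1); they miss things now and then, are a little off and sometimes report something else, mostly with a low value. They report only what shows in the picture. A call takes as long as a camera call. They do not tell look-alikes from the thing itself.
- trace(thing, camera): "pixels" (420x560 bool, what is visible of it) and "location" ([column, row] in pixels, amid what is visible of it).
- place_of(thing, camera): "location" ([column, row] in pixels: a listed point, or the origin of a listed thing).
The state is a dict: "time": time; "qpos": joint angles; "dq": joint speeds; "joint_efforts": joint torques, N m; "eef_pos": TCP position; "tcp_rot": TCP orientation; "contact_force": force on the tool from outside, world axes, zero at the start; "wrist_torque": the same for the moment, N m; "opening": opening from 0.0 (shut) to 1.0 (fully open).
Only numpy, scipy, OpenCV 4.12 (cv2) and the standard library are available. Lean on these libraries where they do the work, as an engineer would, in place of code of your own. Each camera call takes 0.05 s, during which the arm holds its last target.

## Working session

There is one attempt and no reset: what is moved stays moved. The work goes in short steps, Python scripts to look and compute and a shell command to move; the robot and the scene stay as the last step left them, time stands still between calls to the robot, and variables do not carry over. Pictures are saved under pics/ and viewed, and the job is handed in when it is done.

```bash
ls; mkdir -p pics; python3 - <<'E'
from plant import *
import cv2
s=get_state(); print({k:s[k] for k in('time','eef_pos','tcp_rot','opening')})
try: print(tip_extent)
except Exception as e: print(e)
for n in('top','side'):
    c=read_camera(n); cv2.imwrite(f'pics/{n}0.png',c['color'][:,:,::-1]); print(n,c['vfov'],c['cx'],c['cy'],c['cam_to_world'])
    for t in('coaming','stop','jig','setting_block'):
        print(t,[(round(d['p'],2),d['location']) for d in place_of(t,n)])
E
```

```text
pics
{'time': 0.0, 'eef_pos': array([0.20479937, 0.64251303, 0.24689986]), 'tcp_rot': array([ 1.53790975e-01,  9.88102647e-01, -1.16063088e-03, -3.85369337e-04]), 'opening': 0.9990637918877066}
0.017
top 42.931092193902266 285.95511815021354 198.9463043659922 [[-1.48272854e-03  9.97878675e-01 -6.50841919e-02  4.46175126e-01]
 [-9.99876646e-01 -2.49708440e-03 -1.55067091e-02  2.55300874e-03]
 [-1.56363351e-02  6.50531713e-02  9.97759285e-01  1.67326217e+00]
 [ 0.00000000e+00  0.00000000e+00  0.00000000e+00  1.00000000e+00]]
coaming [(0.7, [376.8, 232.6]), (0.52, [285.1, 217.5]), (0.5, [305.9, 141.5]), (0.46, [372.5, 184.5])]
stop [(0.61, [331.3, 207.0]), (0.55, [240.5, 194.0])]
jig [(0.92, [288.8, 210.9])]
setting_block [(0.56, [334.2, 206.7]), (0.54, [434.0, 172.0])]
side 53.895494890276204 274.1293087066617 208.51839321941543 [[-0.99833861  0.03886647 -0.04253723  0.49255563]
 [-0.05689364 -0.78174909  0.62099234  0.66156535]
 [-0.00911766  0.62238072  0.78266155  0.86621949]
 [ 0.          0.          0.          1.        ]]
coaming [(0.75, [199.4, 201.4]), (0.73, [306.3, 155.5]), (0.6, [289.7, 225.3]), (0.48, [257.4, 153.2]), (0.37, [353.1, 417.3])]
stop [(0.81, [256.9, 267.8])]
jig [(0.82, [278.9, 222.1])]
setting_block [(0.77, [283.2, 178.7])]
```

View pics/top0.png

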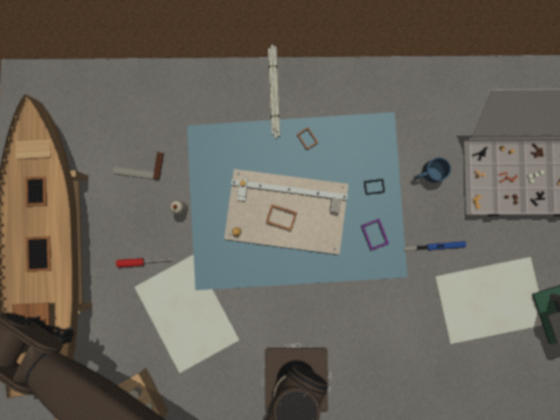

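View pics/side0.png

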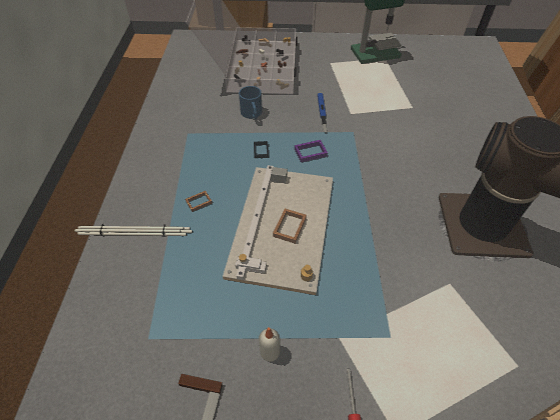

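The coaming-like things in the top view are brown at (282,217) on the board, small brown at (307,139), black at (374,186) and purple at (375,235). The black and purple ones are excluded. Of the two brown ones, the larger, on the board, fits; I'll confirm that in a crop.

```bash
cat > h.py <<'E'
from plant import *
import numpy as np, cv2
from scipy.spatial.transform import Rotation as R
def unproj(c,name,px,z):
    T=np.array(c['cam_to_world']); f=210/np.tan(np.radians(c['vfov'])/2)
    u=(px[0]-c['cx'])/f; v=(px[1]-c['cy'])/f
    if name=='wrist':
        r=np.hypot(u,v); k=np.sin(r)/r if r>1e-9 else 1; d=np.array([u*k,-v*k,-np.cos(r)])
    else: d=np.array([u,-v,-1.])
    d=T[:3,:3]@d; o=T[:3,3]; return o+d*(z-o[2])/d[2]
def proj(c,name,P):
    T=np.array(c['cam_to_world']); f=210/np.tan(np.radians(c['vfov'])/2)
    p=(np.asarray(P,float)-T[:3,3])@T[:3,:3]; x,y,w=p[...,0],-p[...,1],-p[...,2]
    if name=='wrist':
        rr=np.hypot(x,y); t=np.arctan2(rr,w); k=f*t/np.maximum(rr,1e-9)
    else: k=f/w
    return np.stack([c['cx']+k*x,c['cy']+k*y],-1)
E
python3 - <<'E'
from h import *
c=read_camera('top'); im=c['color'][:,:,::-1]
cv2.imwrite('pics/crop1.png',cv2.resize(im[120:265,200:400],None,fx=4,fy=4,interpolation=cv2.INTER_CUBIC))
tr=trace('coaming','top')
for d in tr:
    cnt=max(cv2.findContours(d['pixels'].astype('uint8'),cv2.RETR_EXTERNAL,cv2.CHAIN_APPROX_NONE)[0],key=len)
    print(d['p'],d['location'],unproj(c,'top',d['location'],.03),cv2.minAreaRect(cnt))
for t in('jig','stop','setting_block','brass_weight'):
    for d in trace(t,'top'):
        cnt=max(cv2.findContours(d['pixels'].astype('uint8'),cv2.RETR_EXTERNAL,cv2.CHAIN_APPROX_NONE)[0],key=len)
        b=cv2.boxPoints(cv2.minAreaRect(cnt)); print(t,round(d['p'],2),[unproj(c,'top',q,.015)[:2].round(3).tolist() for q in b])
E
```

```text
0.74 [287.7, 210.9] [0.51646636 0.02277304 0.03      ] ((285.45819091796875, 210.82061767578125), (116.2328109741211, 70.92098236083984), 7.4314093589782715)
0.73 [272.2, 221.3] [0.48455019 0.07051937 0.03      ] ((279.6864929199219, 216.5189208984375), (25.879558563232422, 18.674453735351562), 17.10272979736328)
0.64 [372.8, 224.1] [ 0.47539876 -0.23814532  0.03      ] ((373.0735168457031, 229.45584106445312), (19.036340713500977, 21.60881996154785), 59.03623962402344)
jig 0.62 [[0.431, 0.225], [0.655, 0.195], [0.605, -0.168], [0.382, -0.136]]
stop 0.55 [[0.555, 0.182], [0.622, 0.177], [0.62, 0.152], [0.553, 0.157]]
setting_block 0.56 [[0.557, -0.109], [0.557, -0.14], [0.516, -0.139], [0.517, -0.108]]
brass_weight 0.62 [[0.467, 0.196], [0.467, 0.171], [0.443, 0.171], [0.443, 0.196]]
```

```bash
python3 -m crank '[[0,0,0,0,0,0,0]]'
```

```text
time: 0.9
eef_pos: [0.2051, 0.6431, 0.2484]
tcp_rot: [0.154, 0.988, 0.0, 0.0]
contact_force: [0.5, -0.1, 0.0]
opening: 0.856
```

View pics/crop1.png

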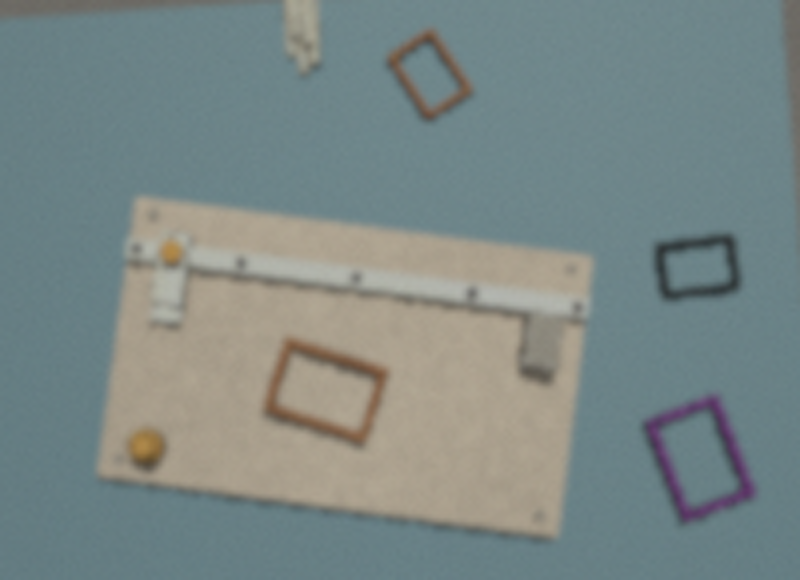

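The crop shows the big brown frame on the board at about (325,390). The loose brown one at (430,75) is clearly smaller, so the one on the board is meant. The stop is at the left end (165,295) and the setting block at the right (540,345). I'll move over the board.

```bash
python3 -m crank '[[0.3,-3.2,-3.7,0,0,0,0],[0.3,-3.2,-3.7,0,0,0,0],[0.3,-3.2,-3.7,0,0,0,0],[0.3,-3.2,-3.7,0,0,0,0],[0.3,-3.2,-3.7,0,0,0,0]]'
python3 -m crank '[[0.3,-3.2,-3.7,0,0,0,0],[0.3,-3.2,-3.7,0,0,0,0],[0.3,-3.2,-3.7,0,0,0,0],[0.3,-3.2,-3.7,0,0,0,0],[0.3,-3.2,-3.7,0,0,0,0]]'
python3 -m crank '[[0.3,-3.2,-3.7,0,0,0,0],[0.3,-3.2,-3.7,0,0,0,0],[0.3,-2,-2,0,0,0,0],[0.3,-2,-2,0,0,0,-4.9],[0.3,0,0,0,0,0,-4.9]]'
```

```text
time: 1.4
eef_pos: [0.3017, 0.4165, 0.2485]
tcp_rot: [0.153, 0.988, 0.0, 0.0]
contact_force: [0.7, -0.7, 0.1]
opening: 0.352
time: 1.9
eef_pos: [0.3979, 0.1915, 0.2488]
tcp_rot: [0.154, 0.988, 0.0, 0.001]
contact_force: [0.9, 0.9, -0.3]
opening: 0.348
time: 2.4
eef_pos: [0.4633, 0.0503, 0.2487]
tcp_rot: [0.069, 0.998, -0.0, 0.001]
contact_force: [0.5, 0.8, -0.0]
opening: 0.353
```

```bash
python3 - <<'E'
from h import *
import plant
print(tip_extent, get_state()['eef_pos'])
c=read_camera('wrist'); im=c['color'][:,:,::-1]
cv2.imwrite('pics/w1.png',im); print(c['vfov'],c['cam_to_world'].round(3) if hasattr(c['cam_to_world'],'round') else c['cam_to_world'])
for t in('coaming','stop','jig'):
    for d in trace(t,'wrist'):
        cnt=max(cv2.findContours(d['pixels'].astype('uint8'),cv2.RETR_EXTERNAL,cv2.CHAIN_APPROX_NONE)[0],key=len)
        z=.031 if t=='coaming' else .029 if t=='stop' else .015
        b=cv2.boxPoints(cv2.minAreaRect(cnt)); print(t,round(d['p'],2),d['location'],b.round().tolist(),[unproj(c,'wrist',q,z)[:2].round(3).tolist() for q in b])
E
```

```text
0.017 [0.46325756 0.05032179 0.24873474]
65.70646984690485 [[ 0.138 -0.952 -0.272  0.393]
 [ 0.99   0.132  0.039  0.06 ]
 [-0.001 -0.275  0.962  0.374]
 [ 0.     0.     0.     1.   ]]
coaming 0.82 [278.9, 229.8] [[241.0, 234.0], [250.0, 179.0], [327.0, 192.0], [317.0, 248.0]] [[0.512, -0.007], [0.45, 0.015], [0.476, 0.095], [0.54, 0.077]]
coaming 0.79 [75.2, 199.3] [[35.0, 181.0], [70.0, 162.0], [101.0, 219.0], [67.0, 238.0]] [[0.404, -0.28], [0.392, -0.21], [0.47, -0.181], [0.489, -0.248]]
coaming 0.73 [110.2, 290.1] [[79.0, 286.0], [117.0, 278.0], [123.0, 307.0], [85.0, 315.0]] [[0.561, -0.258], [0.552, -0.185], [0.596, -0.193], [0.609, -0.269]]
stop 0.9 [388.9, 265.4] [[377.0, 293.0], [379.0, 238.0], [402.0, 239.0], [400.0, 294.0]] [[0.614, 0.146], [0.54, 0.15], [0.546, 0.18], [0.622, 0.177]]
jig 0.69 [272.7, 205.9] [[123.0, 308.0], [123.0, 131.0], [426.0, 131.0], [426.0, 308.0]] [[0.608, -0.205], [0.371, -0.132], [0.422, 0.222], [0.663, 0.222]]
```

View pics/w1.png

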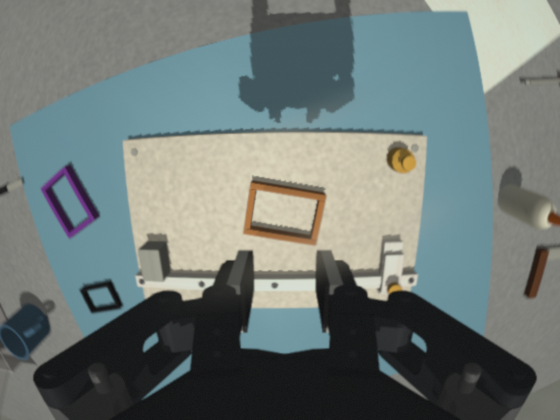

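The wrist view shows the coaming at (285,212), the fence along row ~283, the stop at (392,265) and the setting block at (153,260). I'll refine the jig pose with a fence overlay.

```bash
cat >> h.py <<'E'
def jigpt(J,x,y,z):
    c,s=np.cos(J[2]),np.sin(J[2]); return np.stack([J[0]+c*x-s*y,J[1]+s*x+c*y,0*x+z],-1)
E
python3 - <<'E'
from h import *
im=cv2.imread('pics/w1.png')
a=cv2.resize(im[125:315,115:285],None,fx=4.5,fy=3,interpolation=cv2.INTER_CUBIC)
b=cv2.resize(im[125:315,280:450],None,fx=4.5,fy=3,interpolation=cv2.INTER_CUBIC)
cv2.imwrite('pics/w1a.png',a);cv2.imwrite('pics/w1b.png',b)
E
```

```text
(no output)
```

View pics/w1a.png

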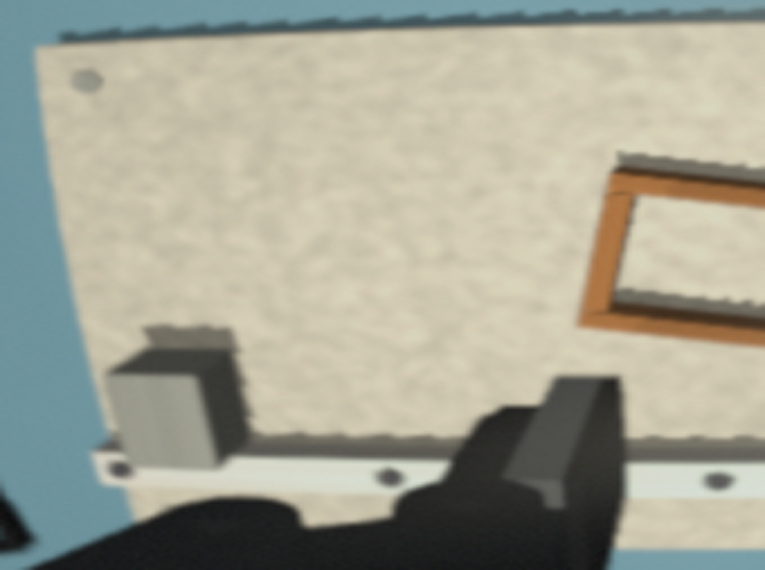

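View pics/w1b.png

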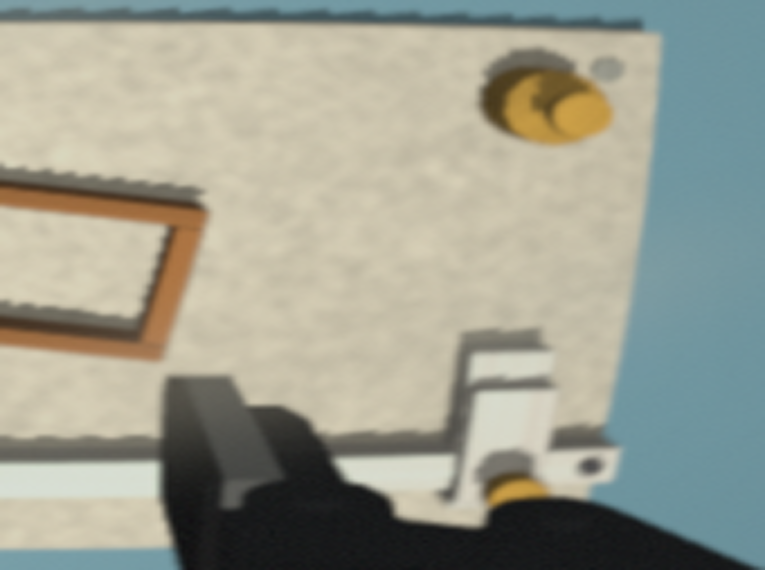

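```bash
cat > fit.py <<'E'
from h import *
from scipy.optimize import least_squares
c=read_camera('wrist')
U=lambda p,z:unproj(c,'wrist',p,z)[:2]
cor=[(U((123.2,140.3),.015),(-.11,-.18)),(U((426.7,136.7),.015),(-.11,.18))]
fe=[U(p,.029) for p in[(170.6,278.3),(270.6,279.3),(297.8,279.3),(368.9,277.3)]]
def loc(J,P):
    d=np.array(P)-J[:2];co,s=np.cos(J[2]),np.sin(J[2]);return np.array([co*d[0]+s*d[1],-s*d[0]+co*d[1]])
f=lambda J:np.concatenate([loc(J,p)-q for p,q in cor]+[[loc(J,p)[0]-.06] for p in fe])
r=least_squares(f,[.518,.029,-.137]);J=r.x;print('J',J.round(4),(r.fun*1000).round(1))
for p,z in [((384.9,255),.029),((381.1,288.3),.029),((384.4,241.7),.015)]: print('stop inner',loc(J,U(p,z)).round(4))
C=[U(p,.031) for p in[(251.2,181.7),(243.9,233.3),(326,195),(315.6,245)]]
print([loc(J,p).round(4) for p in C]); print('coam',np.mean(C,0).round(4),loc(J,np.mean(C,0)).round(4))
d=C[2]-C[0]+C[3]-C[1]; print('yaw',-np.arctan2(d[0],d[1]),'lens',[np.linalg.norm(C[a]-C[b]).round(4) for a,b in((0,1),(0,2),(1,3),(2,3))])
T=np.array(get_state()['eef_pos']);print('tcp',loc(J,T[:2]))
E
python3 fit.py
```

```text
J [ 0.5133  0.0334 -0.1302] [-0.6  0.6  0.1 -0.6  1.  -0.4 -0.1  0. ]
stop inner [0.0308 0.132 ]
stop inner [0.0766 0.1322]
stop inner [0.0192 0.1343]
[array([-0.0588, -0.0232]), array([ 0.    , -0.0336]), array([-0.0434,  0.0577]), array([0.0149, 0.0474])]
coam [0.4933 0.0482] [-0.0218  0.0121]
yaw -0.3152595524301314 lens [np.float64(0.0598), np.float64(0.0824), np.float64(0.0824), np.float64(0.0593)]
tcp [-0.05374989  0.01323922]
```

```bash
python3 -m crank '[[0.3,-1.6,-0.05,2,0,0,0.4],[0.3,-1.6,-0.05,4.5,0,0,0],[0.3,0,0,4.5,0,0,0],[0.3,0,0,4.5,0,0,0],[0.3,0,0,0,0,0,0]]'
python3 - <<'E'
from h import *
c=read_camera('wrist'); cv2.imwrite('pics/w2.png',c['color'][:,:,::-1])
c=read_camera('side'); cv2.imwrite('pics/s2.png',cv2.resize(c['color'][130:310,200:380,::-1],None,fx=3.3,fy=3.3,interpolation=cv2.INTER_CUBIC))
E
```

```text
time: 3.15
eef_pos: [0.4878, 0.0488, 0.0868]
tcp_rot: [0.072, 0.997, 0.0, -0.008]
contact_force: [-0.3, -0.2, -0.5]
opening: 0.35
```

View pics/w2.png

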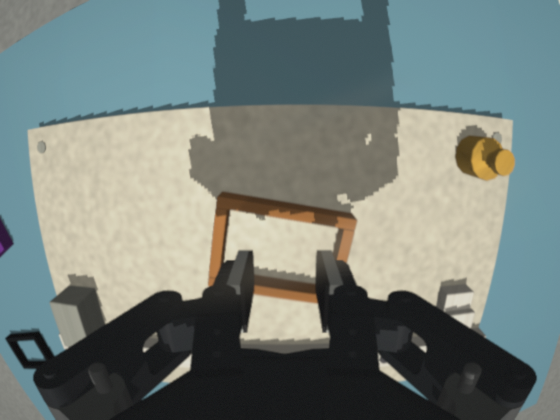

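View pics/s2.png

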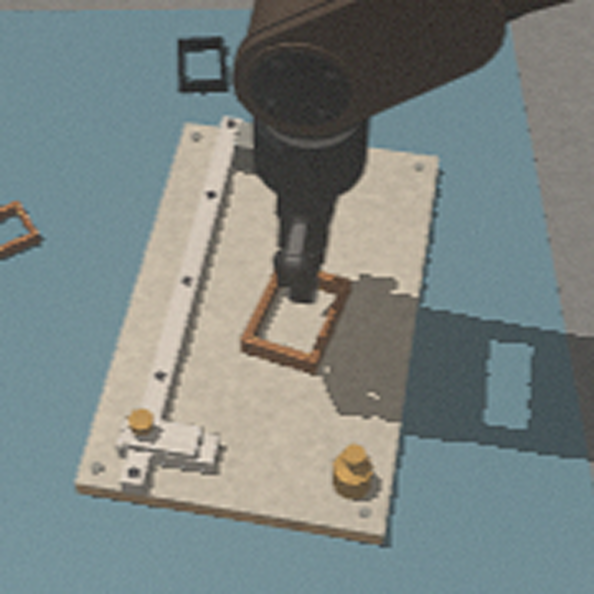

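```bash
python3 - <<'E'
from h import *
c=read_camera('wrist'); s=get_state()
Rt=R.from_quat(s['tcp_rot']).as_matrix(); o=np.array(s['eef_pos']); print(o)
for px in[(236,253),(252,253),(318,253),(336,253),(222,300),(345,300)]:
    a=unproj(c,'wrist',px,.3);b=unproj(c,'wrist',px,0)
    a=(a-o)@Rt;b=(b-o)@Rt
    t=(0.011-a[0])/(b[0]-a[0]); print(px,((a+t*(b-a))*1000).round(1))
im=c['color'][230:310,200:365,::-1];cv2.imwrite('pics/w2c.png',cv2.resize(im,None,fx=4.5,fy=4.5,interpolation=cv2.INTER_CUBIC))
E
```

```text
[0.4948138  0.04791644 0.09540507]
(236, 253) [ 11.  -23.4  16.9]
(252, 253) [ 11.  -15.8  17.1]
(318, 253) [11.  15.4 17.1]
(336, 253) [11.  24.1 16.9]
(222, 300) [ 11.  -22.6 -26. ]
(345, 300) [ 11.   21.  -25.9]
```

View pics/w2c.png

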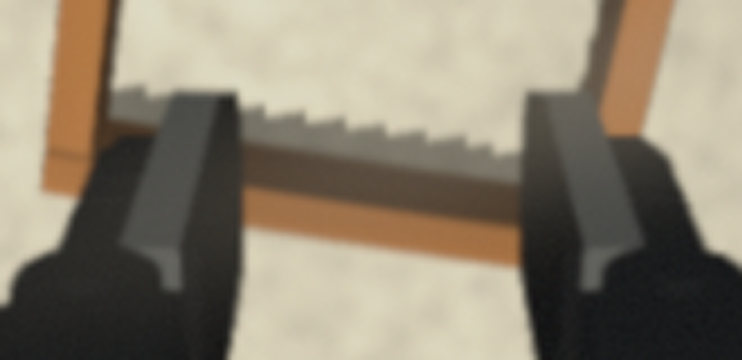

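```bash
python3 -m crank '[[0.3,0,0,2,0,0,0],[0.3,0,0,1.5,0,0,0],[0.3,0,0,1,0,0,0],[0.3,0,0,0.7,0,0,0],[0.3,0,0,0.4,0,0,0]]'; python3 -m crank '[[0.3,0,0,0.3,0,0,0],[0.3,0,0,0,0,0,0]]'
```

```text
time: 3.8
eef_pos: [0.4945, 0.0476, 0.0383]
tcp_rot: [0.072, 0.997, -0.0, 0.001]
contact_force: [-1.2, -0.7, -0.3]
opening: 0.351
time: 4.0
eef_pos: [0.4937, 0.0476, 0.0345]
tcp_rot: [0.072, 0.997, -0.0, 0.0]
contact_force: [-0.7, -0.6, 0.4]
opening: 0.347
```

```bash
python3 -m crank '[[0.3,-0.5,0,-0.1,0,0,-0.8],[0.3,-0.6,0,0,0,0,0],[0.3,-0.6,0,0,0,0,0],[0.3,-0.6,0,0,0,0,0],[0.3,-0.6,0,0,0,0,0]]'; python3 -m crank '[[0.3,-0.6,0,0,0,0,0],[0.3,-0.6,0,0,0,0,0],[0.3,-0.5,0,0,0,0,0],[0.3,-0.3,0,0,0,0,0],[0.3,0,0,0,0,0,0]]'
cat > look.py <<'E'
from h import *
import sys
J=np.array([.5133,.0334,-.1302])
s=get_state();d=np.array(s['eef_pos'])[:2]-J[:2];co,sn=np.cos(J[2]),np.sin(J[2])
print('tcp jig',[round(co*d[0]+sn*d[1],4),round(-sn*d[0]+co*d[1],4)],s['eef_pos'][2],s['contact_force'])
c=read_camera('wrist');im=np.ascontiguousarray(c['color'][:,:,::-1]);cv2.imwrite(f'pics/{sys.argv[1]}.png',im)
c=read_camera('side');cv2.imwrite(f'pics/{sys.argv[1]}s.png',cv2.resize(c['color'][130:310,200:380,::-1],None,fx=3.3,fy=3.3,interpolation=cv2.INTER_CUBIC))
E
python3 look.py w3
```

```text
time: 4.5
eef_pos: [0.523, 0.0436, 0.0354]
tcp_rot: [0.065, 0.998, -0.0, 0.0]
contact_force: [0.3, 0.0, 0.9]
opening: 0.348
time: 5.0
eef_pos: [0.5425, 0.0411, 0.0354]
tcp_rot: [0.065, 0.998, -0.0, 0.0]
contact_force: [-0.9, -0.7, -0.1]
opening: 0.348
tcp jig [np.float64(0.028), np.float64(0.0114)] 0.03536531324373101 [-0.8501059  -0.65368338 -0.08726022]
```

View pics/w3.png

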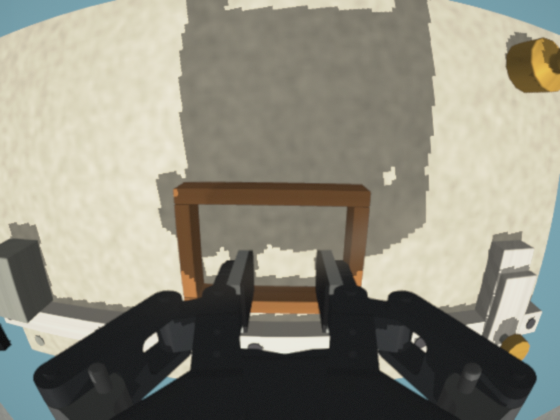

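View pics/w3s.png

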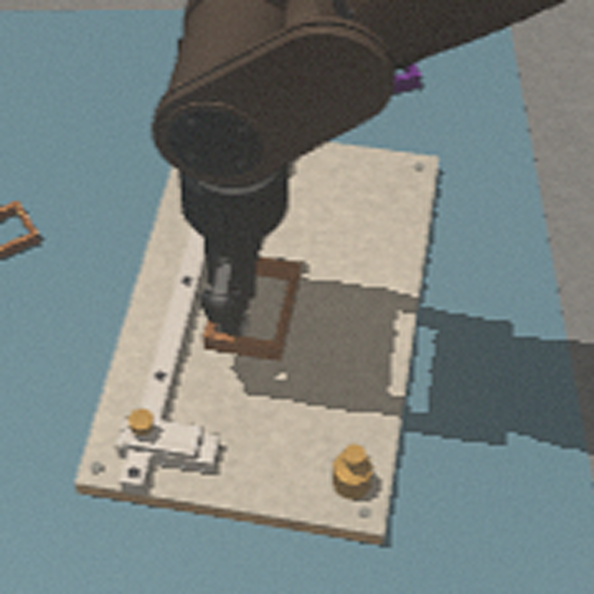

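The frame (wrist view (272,245)) is now parallel to the fence with about 14 mm left to go. I'll close that gap gently.

```bash
python3 -m crank '[[0.3,-0.5,0,0,0,0,0],[0.3,-0.4,0,0,0,0,0],[0.3,-0.2,0,0,0,0,0],[0.3,-0.1,0,0,0,0,0],[0.3,-0.1,0,0,0,0,0]]'; python3 -m crank '[[0.3,-0.1,0,0,0,0,0],[0.3,0,0,0,0,0,0]]'; python3 -m crank '[[0.3,-0.1,0,0,0,0,0],[0.3,0,0,0,0,0,0]]';python3 look.py w4
```

```text
time: 5.6
eef_pos: [0.555, 0.0394, 0.0353]
tcp_rot: [0.065, 0.998, 0.0, -0.0]
contact_force: [-0.0, 0.6, 0.2]
opening: 0.35
time: 5.8
eef_pos: [0.5561, 0.0393, 0.0354]
tcp_rot: [0.065, 0.998, -0.0, 0.0]
contact_force: [0.2, -0.1, -0.6]
opening: 0.351
time: 6.0
eef_pos: [0.557, 0.0392, 0.0353]
tcp_rot: [0.065, 0.998, -0.0, 0.0]
contact_force: [0.8, 0.1, 0.3]
opening: 0.351
tcp jig [np.float64(0.0426), np.float64(0.0114)] 0.035336849602897964 [0.78483132 0.11617153 0.2567028 ]
```

View pics/w4.png

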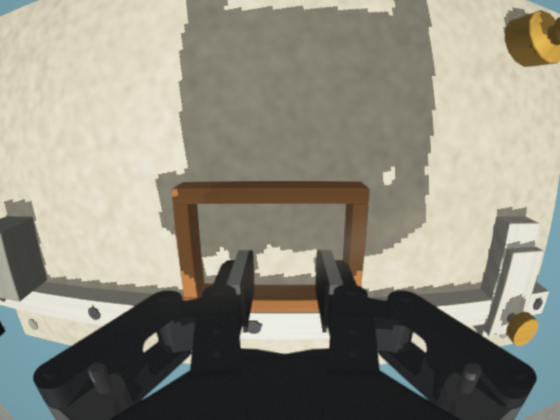

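View pics/w4s.png

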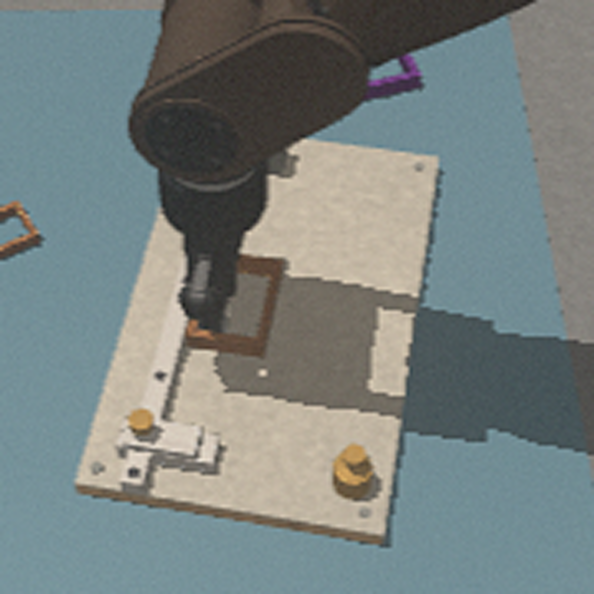

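```bash
for i in 1 ; do python3 -m crank '[[0.3,-0.1,0,0,0,0,0],[0.3,0,0,0,0,0,0]]'; python3 -m crank '[[0.3,-0.1,0,0,0,0,0],[0.3,0,0,0,0,0,0]]';python3 -m crank '[[0.3,-0.1,0,0,0,0,0],[0.3,0,0,0,0,0,0]]'; done
```

```text
time: 6.3
eef_pos: [0.5581, 0.039, 0.0354]
tcp_rot: [0.065, 0.998, -0.0, 0.0]
contact_force: [-1.0, 0.2, 0.2]
opening: 0.348
time: 6.5
eef_pos: [0.5588, 0.039, 0.0352]
tcp_rot: [0.065, 0.998, 0.0, -0.0]
contact_force: [-1.1, -0.3, 0.9]
opening: 0.354
time: 6.7
eef_pos: [0.5589, 0.0389, 0.0351]
tcp_rot: [0.065, 0.998, 0.0, -0.002]
contact_force: [-3.7, 0.2, 3.7]
opening: 0.351
```

```bash
python3 -m crank '[[0.3,-0.1,0,0,0,0,0],[0.3,0,0,0,0,0,0]]';python3 look.py w5; python3 - <<'E'
import cv2
im=cv2.imread('pics/w5.png');cv2.imwrite('pics/w5c.png',cv2.resize(im[230:350,160:400],None,fx=3.3,fy=3.3,interpolation=cv2.INTER_CUBIC))
E
```

```text
time: 6.9
eef_pos: [0.559, 0.0389, 0.035]
tcp_rot: [0.065, 0.998, 0.0, -0.003]
contact_force: [-7.6, 0.1, 5.4]
opening: 0.351
tcp jig [np.float64(0.0446), np.float64(0.0114)] 0.03504399699347312 [-7.60131154  0.05109697  5.42673302]
```

View pics/w5c.png

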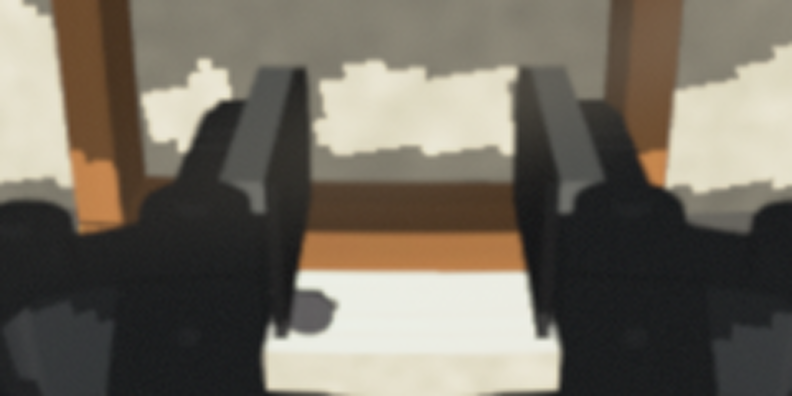

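The long side is flush with the fence (shown at row ~270 in the crop) and the force is 7.6 N. I'll ease the pressure and slide toward the stop.

```bash
python3 -m crank '[[0.3,0.1,0.3,0,0,0,0],[0.3,0,0.6,0,0,0,0],[0.3,0,0.6,0,0,0,0],[0.3,0,0.6,0,0,0,0],[0.3,0,0.4,0,0,0,0]]'; python3 look.py w6
```

```text
time: 7.5
eef_pos: [0.5621, 0.063, 0.035]
tcp_rot: [0.065, 0.998, -0.001, -0.002]
contact_force: [-4.7, -3.6, 3.2]
opening: 0.353
tcp jig [np.float64(0.0446), np.float64(0.0357)] 0.03498141317505175 [-4.69895919 -3.5854474   3.22805321]
```

View pics/w6.png

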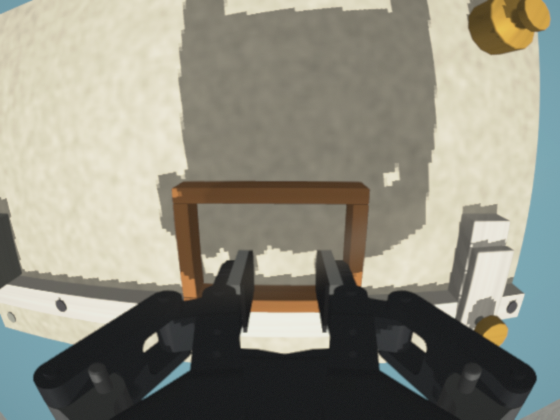

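```bash
python3 -m crank '[[0.3,0.05,0.6,0,0,0,0],[0.3,0,0.6,0,0,0,0],[0.3,0,0.6,0,0,0,0],[0.3,0,0.6,0,0,0,0],[0.3,0,0.6,0,0,0,0]]';python3 -m crank '[[0.3,0,0.6,0,0,0,0],[0.3,0,0.5,0,0,0,0],[0.3,0,0.4,0,0,0,0],[0.3,0,0.2,0,0,0,0],[0.3,0,0,0,0,0,0]]'; python3 look.py w7
```

```text
time: 8.1
eef_pos: [0.5663, 0.0939, 0.035]
tcp_rot: [0.065, 0.998, -0.0, -0.0]
contact_force: [-3.5, -1.9, 0.4]
opening: 0.346
time: 8.6
eef_pos: [0.5686, 0.1109, 0.0351]
tcp_rot: [0.065, 0.998, 0.0, -0.0]
contact_force: [-3.8, 0.8, -1.1]
opening: 0.352
tcp jig [np.float64(0.0447), np.float64(0.084)] 0.03513364450775169 [-3.80356302  0.82094117 -1.06986099]
```

View pics/w7.png

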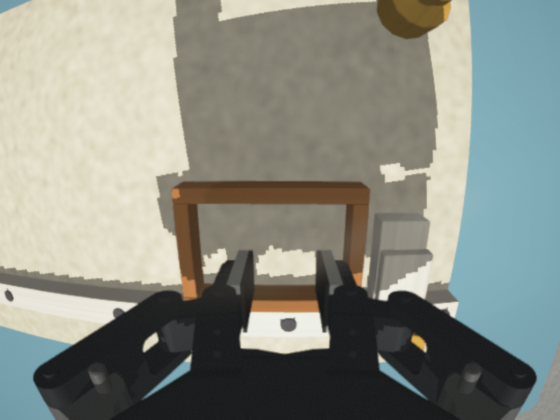

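View pics/w7s.png

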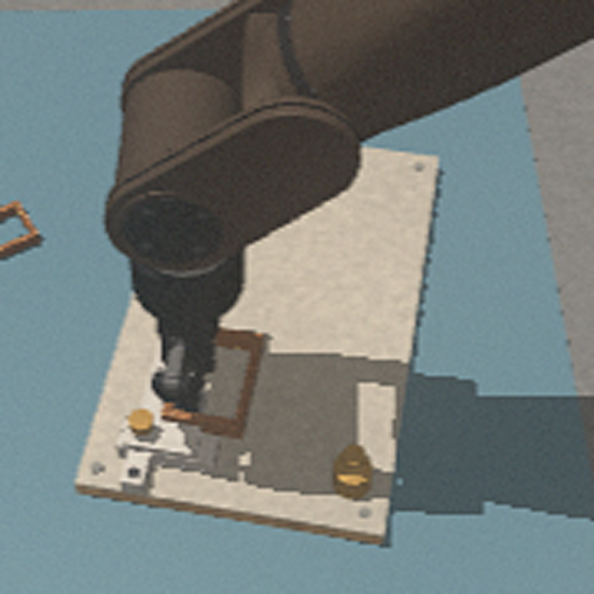

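```bash
python3 -m crank '[[0.3,0,0.2,0,0,0,0],[0.3,0,0.1,0,0,0,0],[0.3,0,0,0,0,0,0]]';python3 -m crank '[[0.3,0,0.1,0,0,0,0],[0.3,0,0.1,0,0,0,0],[0.3,0,0,0,0,0,0]]';python3 -m crank '[[0.3,0,0.1,0,0,0,0],[0.3,0,0.1,0,0,0,0],[0.3,0,0,0,0,0,0]]'; python3 look.py w8
```

```text
time: 9.0
eef_pos: [0.5689, 0.113, 0.0352]
tcp_rot: [0.065, 0.998, -0.0, -0.0]
contact_force: [-4.5, -1.9, -0.2]
opening: 0.35
time: 9.3
eef_pos: [0.5692, 0.1149, 0.0352]
tcp_rot: [0.065, 0.998, -0.0, -0.0]
contact_force: [-4.2, -1.3, -0.3]
opening: 0.35
time: 9.6
eef_pos: [0.5694, 0.1169, 0.0352]
tcp_rot: [0.065, 0.998, -0.0, -0.0]
contact_force: [-5.1, -1.8, 0.2]
opening: 0.348
tcp jig [np.float64(0.0448), np.float64(0.0901)] 0.03518301215849343 [-5.14733137 -1.76825375  0.24733536]
```

View pics/w8.png

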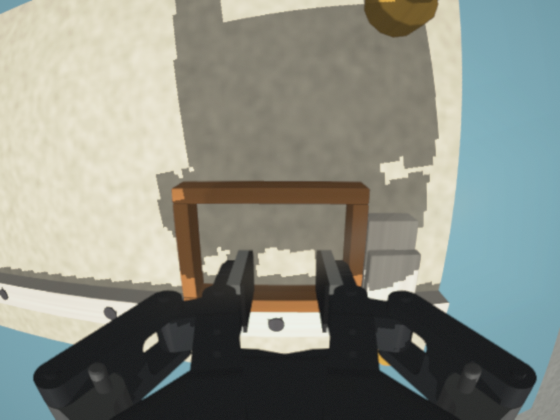

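```bash
python3 -m crank '[[0.3,0.05,0.2,0,0,0,0],[0.3,0,0.2,0,0,0,0],[0.3,0,0,0,0,0,0]]';python3 -m crank '[[0.3,0,0.2,0,0,0,0],[0.3,0,0.2,0,0,0,0],[0.3,0,0,0,0,0,0]]';python3 look.py w9
```

```text
time: 10.0
eef_pos: [0.5696, 0.1185, 0.0353]
tcp_rot: [0.065, 0.998, -0.003, -0.001]
contact_force: [-5.7, -11.0, 1.4]
opening: 0.353
time: 10.3
eef_pos: [0.5697, 0.1189, 0.0354]
tcp_rot: [0.064, 0.998, -0.006, -0.002]
contact_force: [-8.4, -23.4, 4.2]
opening: 0.353
tcp jig [np.float64(0.0448), np.float64(0.0921)] 0.03542969122073909 [ -8.42449515 -23.36200587   4.15593572]
```

View pics/w9.png

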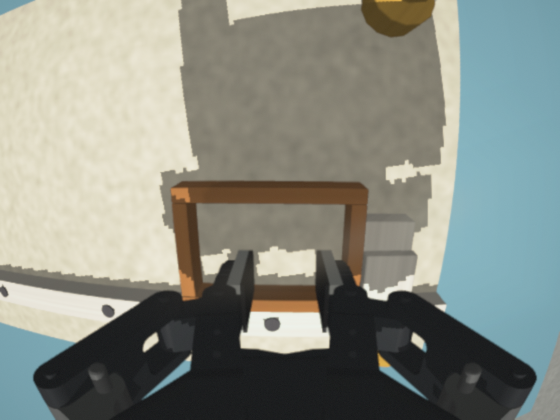

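The reaction along the fence is 23 N, so the frame is held firmly in both directions, presumably against the stop. I'll ease off in balance, lift clear and check.

```bash
python3 -m crank '[[0.3,0,-0.3,0,0,0,0],[0.3,0.1,-0.2,0,0,0,0],[0.3,0,0,0,0,0,0]]';python3 -m crank '[[0.3,0.05,-0.05,0,0,0,0],[0.3,0,0,0,0,0,0]]';python3 look.py w10
```

```text
time: 10.7
eef_pos: [0.5695, 0.1183, 0.0355]
tcp_rot: [0.065, 0.998, -0.002, 0.001]
contact_force: [-1.8, -7.2, -1.7]
opening: 0.351
time: 10.9
eef_pos: [0.5695, 0.1183, 0.0356]
tcp_rot: [0.065, 0.998, -0.001, 0.002]
contact_force: [-1.4, -8.0, -1.8]
opening: 0.349
tcp jig [np.float64(0.0447), np.float64(0.0915)] 0.03559055190923005 [-1.41354937 -7.97437378 -1.8321147 ]
```

View pics/w10.png

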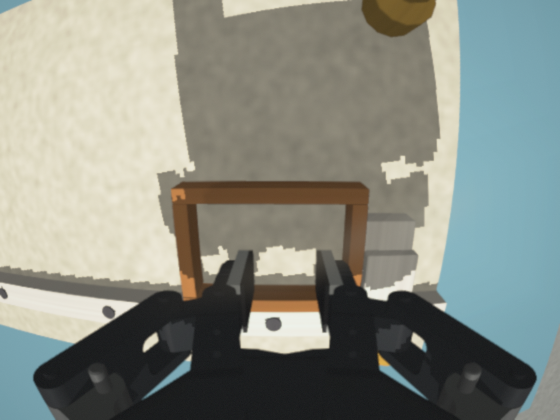

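View pics/w10s.png

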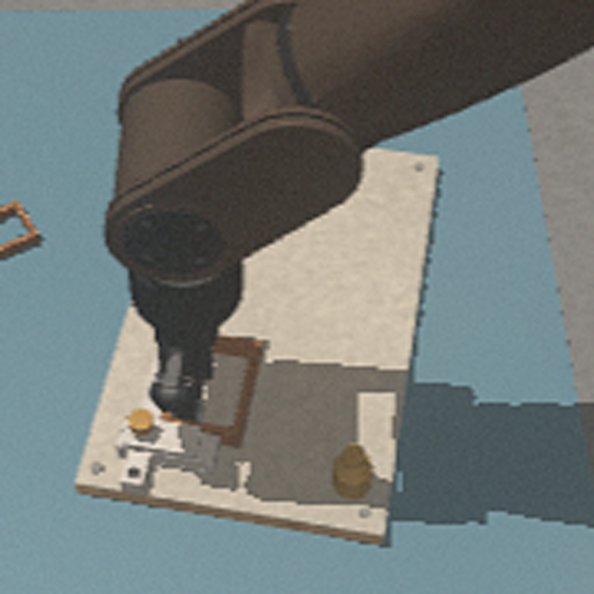

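```bash
python3 -m crank '[[0.3,0,-0.15,0,0,0,0],[0.3,0,0,0,0,0,0]]'; python3 -m crank '[[0.3,0.3,-0.05,0,0,0,0],[0.3,0.3,-0.2,0,0,0,0],[0.3,0,-0.2,0,0,0,0],[0.3,0,0,0,0,0,0]]';python3 look.py w11
```

```text
time: 11.2
eef_pos: [0.5694, 0.1181, 0.036]
tcp_rot: [0.065, 0.998, -0.0, 0.002]
contact_force: [0.1, -1.9, -1.2]
opening: 0.35
time: 11.6
eef_pos: [0.5614, 0.1149, 0.0356]
tcp_rot: [0.065, 0.998, 0.0, 0.0]
contact_force: [-0.6, -0.7, 0.5]
opening: 0.348
tcp jig [np.float64(0.0371), np.float64(0.0871)] 0.03560544066436342 [-0.55668634 -0.69761118  0.46254879]
```

View pics/w11.png

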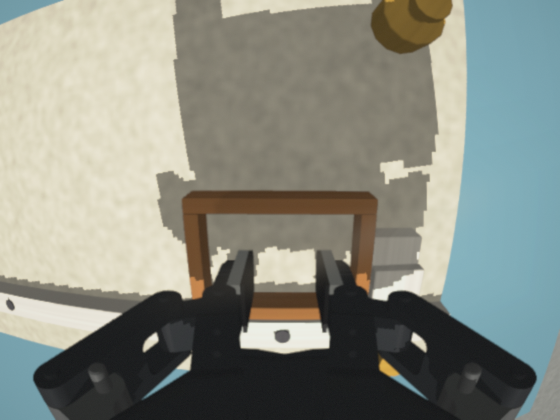

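```bash
python3 -m crank '[[0.3,0,0,-0.5,0,0,0],[0.3,0,0,-1.5,0,0,0],[0.3,0,0,-3,0,0,0],[0.3,0,0,-4,0,0,0],[0.3,2,-1,-3,0,0,0]]'; python3 -m crank '[[0.3,4,-2,-1,0,0,0],[0.3,3,-1,0,0,0,0],[0.3,1,0,0,0,0,0],[0.3,0,0,0,0,0,0]]'; python3 look.py w12; python3 - <<'E'
import cv2
im=cv2.imread('pics/w12.png');cv2.imwrite('pics/w12c.png',cv2.resize(im[180:330,240:440],None,fx=4,fy=4,interpolation=cv2.INTER_CUBIC))
E
```

```text
time: 12.2
eef_pos: [0.5428, 0.1077, 0.1599]
tcp_rot: [0.065, 0.998, 0.0, 0.003]
contact_force: [0.7, -1.1, 0.8]
opening: 0.345
time: 12.6
eef_pos: [0.4565, 0.0884, 0.1662]
tcp_rot: [0.065, 0.998, 0.0, 0.001]
contact_force: [0.5, -0.1, 0.8]
opening: 0.355
tcp jig [np.float64(-0.0635), np.float64(0.0471)] 0.16617495432902712 [ 0.53648031 -0.07783355  0.83936685]
```

View pics/w12.png

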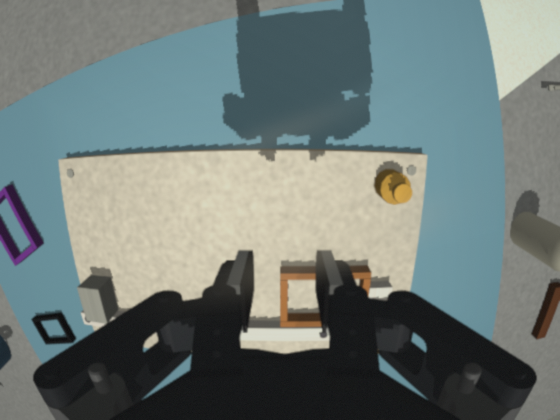

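View pics/w12c.png

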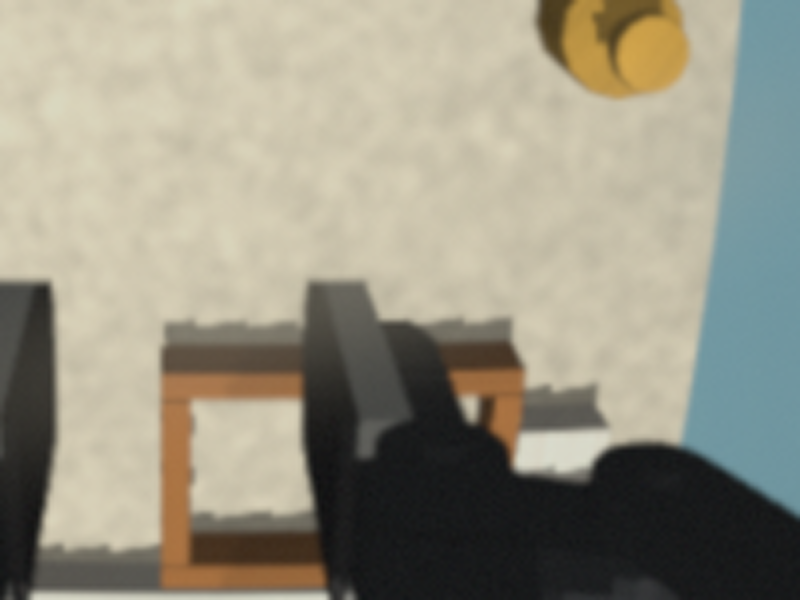

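View pics/w12s.png

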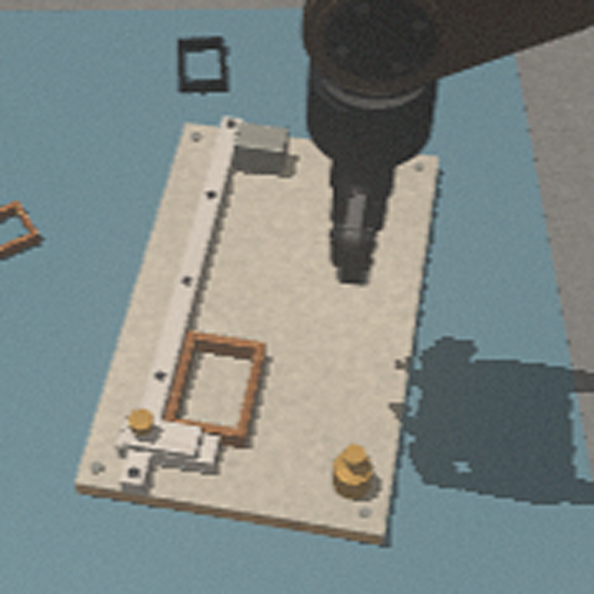

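```bash
python3 -m crank '[[-1,0,2,-3,0,0,0],[-1,0,3,-3,0,0,0],[-1,0,2,-3,0,0,0],[-1,0,0,-1,0,0,0],[-1,0,0,0,0,0,0]]'; python3 look.py w13; python3 - <<'E'
import cv2
im=cv2.imread('pics/w13.png');cv2.imwrite('pics/w13c.png',cv2.resize(im[180:310,220:390],None,fx=4.6,fy=4.6,interpolation=cv2.INTER_CUBIC))
E
```

```text
time: 13.2
eef_pos: [0.4678, 0.1579, 0.267]
tcp_rot: [0.065, 0.998, 0.0, 0.002]
contact_force: [0.0, 0.0, -0.7]
opening: 0.999
tcp jig [np.float64(-0.0613), np.float64(0.1175)] 0.2670354308538336 [ 0.02891717  0.03350589 -0.73070123]
```

View pics/w13c.png

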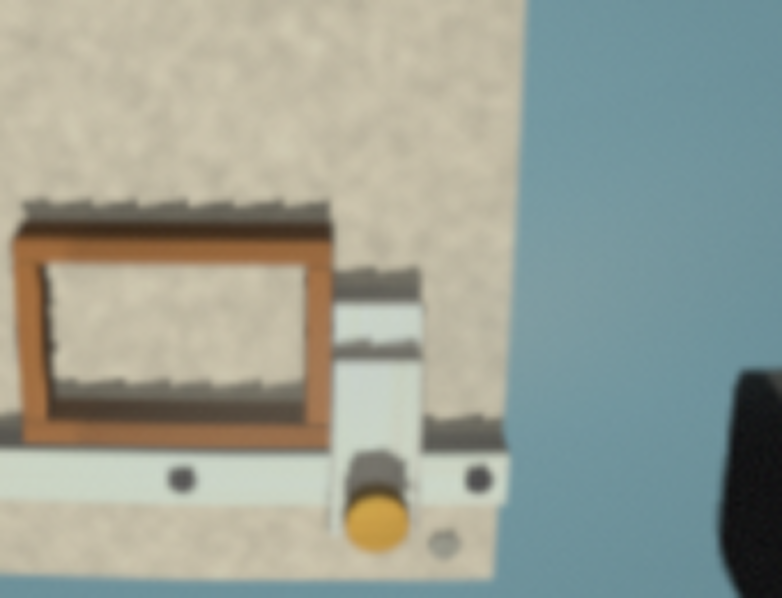

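View pics/w13.png

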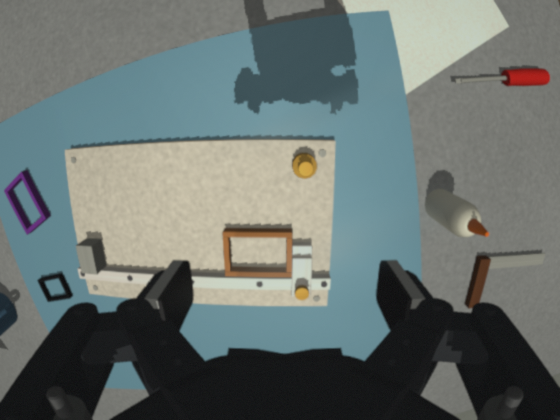

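The stop side looks tight (crop column ~332). There is a faint dark line along the fence at crop row ~447, so I'll look closer between the open fingers.

```bash
python3 -m crank '[[-1,-1,-1,2.5,0,0,0],[-1,-1.5,-1.5,4,0,0,0],[-1,-1.5,-0.5,4,0,0,0],[-1,-1,0,3,0,0,0],[-1,-0.5,0,1,0,0,0]]';python3 -m crank '[[-1,0,0,0,0,0,0],[-1,0,0,0,0,0,0]]'; python3 look.py w14; python3 - <<'E'
import cv2
im=cv2.imread('pics/w14.png');cv2.imwrite('pics/w14c.png',cv2.resize(im[240:350,190:380],None,fx=4.2,fy=4.2,interpolation=cv2.INTER_CUBIC))
E
```

```text
time: 13.8
eef_pos: [0.5134, 0.1191, 0.1143]
tcp_rot: [0.066, 0.998, -0.001, -0.005]
contact_force: [0.4, 0.2, 0.5]
opening: 1.002
time: 14.0
eef_pos: [0.517, 0.1204, 0.1209]
tcp_rot: [0.066, 0.998, 0.0, 0.0]
contact_force: [-0.2, 0.2, -0.1]
opening: 0.999
tcp jig [np.float64(-0.0077), np.float64(0.0868)] 0.1209156156048735 [-0.24145694  0.20744892 -0.13856633]
```

View pics/w14.png

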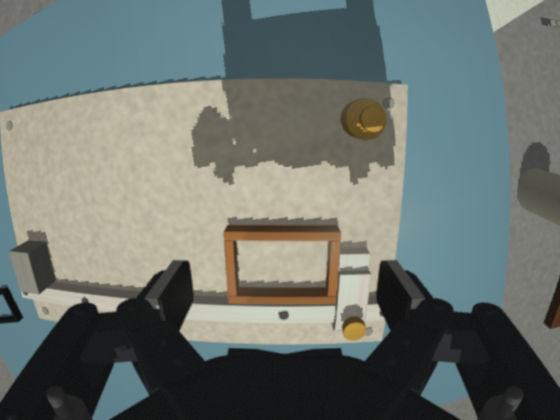

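View pics/w14c.png

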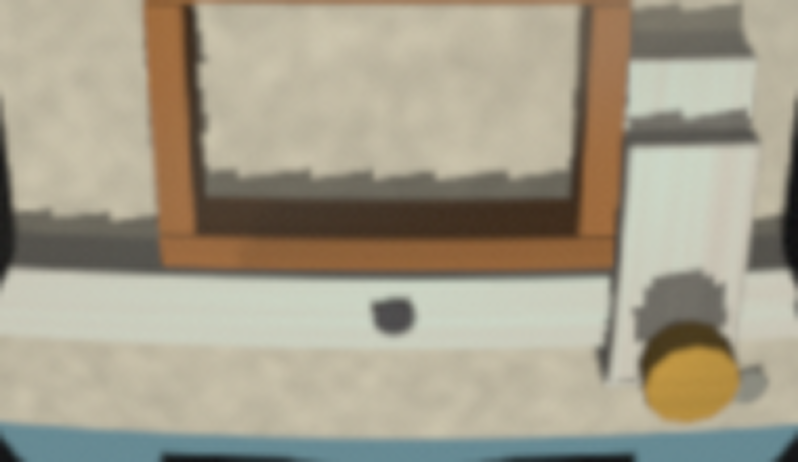

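A uniform ~1 px dark line remains along the fence. My sideways retreat may have dragged the frame back by about 1 mm. I'll re-seat it with narrower fingers, clear of the end walls, and then withdraw straight.

```bash
python3 -m crank '[[0.6,-1.5,0.1,0,0,0,0],[0.6,-1.5,0,0,0,0,0],[0.6,-0.8,0,0,0,0,0],[0.6,0,0,1,0,0,0],[0.6,0,0,1.5,0,0,0]]'; python3 -m crank '[[0.6,0,0,1.5,0,0,0],[0.6,0,0,1,0,0,0],[0.6,0,0,0.5,0,0,0],[0.6,0,0,0,0,0,0]]'; python3 look.py w15
```

```text
time: 14.6
eef_pos: [0.5551, 0.1169, 0.0959]
tcp_rot: [0.065, 0.998, 0.0, 0.001]
contact_force: [-0.3, 1.0, -0.8]
opening: 0.198
time: 15.0
eef_pos: [0.5535, 0.1167, 0.0638]
tcp_rot: [0.065, 0.998, -0.0, -0.001]
contact_force: [0.5, 0.2, 0.3]
opening: 0.198
tcp jig [np.float64(0.029), np.float64(0.0878)] 0.06380140973463669 [0.5140483  0.2120719  0.30563719]
```

View pics/w15.png

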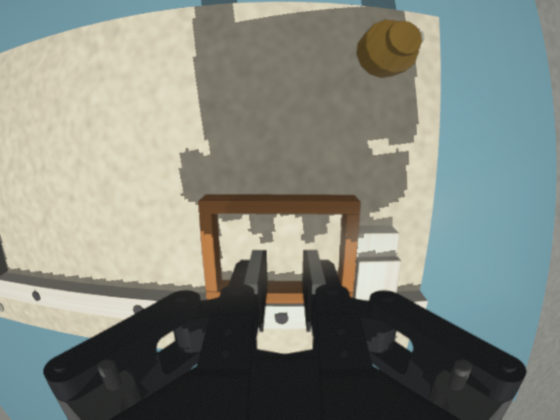

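```bash
python3 -m crank '[[0.6,0,0,1.2,0,0,0],[0.6,0,0,0.9,0,0,0],[0.6,0,0,0.4,0,0,0],[0.6,-0.5,0,0,0,0,0],[0.6,-0.5,0,0,0,0,0]]'; python3 -m crank '[[0.6,-0.2,0,0,0,0,0],[0.6,-0.1,0,0,0,0,0],[0.6,0,0,0,0,0,0]]'; python3 -m crank '[[0.6,-0.1,0,0,0,0,0],[0.6,-0.1,0,0,0,0,0],[0.6,0,0,0,0,0,0]]'
```

```text
time: 15.6
eef_pos: [0.5648, 0.1153, 0.0402]
tcp_rot: [0.065, 0.998, -0.0, -0.0]
contact_force: [0.4, -0.0, -0.3]
opening: 0.198
time: 15.9
eef_pos: [0.5678, 0.1149, 0.0407]
tcp_rot: [0.065, 0.998, 0.0, 0.0]
contact_force: [-0.4, 0.9, 0.3]
opening: 0.199
time: 16.2
eef_pos: [0.5691, 0.1147, 0.0403]
tcp_rot: [0.065, 0.998, -0.0, -0.0]
contact_force: [-0.2, -0.2, 1.1]
opening: 0.203
```

```bash
python3 -m crank '[[0.6,-0.1,0,0,0,0,0],[0.6,0,0,0,0,0,0]]'; python3 -m crank '[[0.6,-0.1,0,0,0,0,0],[0.6,-0.05,0,0,0,0,0],[0.6,0,0,0,0,0,0]]';python3 -m crank '[[0.6,0,0.2,0,0,0,0],[0.6,0,0.1,0,0,0,0],[0.6,0,0,0,0,0,0]]'
```

```text
time: 16.4
eef_pos: [0.5692, 0.1147, 0.0401]
tcp_rot: [0.065, 0.998, -0.0, -0.002]
contact_force: [-4.6, 0.4, 5.4]
opening: 0.201
time: 16.7
eef_pos: [0.5693, 0.1147, 0.04]
tcp_rot: [0.065, 0.998, -0.0, -0.004]
contact_force: [-9.1, 0.6, 7.1]
opening: 0.202
time: 17.0
eef_pos: [0.5696, 0.1168, 0.0392]
tcp_rot: [0.065, 0.998, -0.001, -0.004]
contact_force: [-8.2, -2.9, 3.0]
opening: 0.199
```

Contact came at the same place as before, so the frame is against the fence. I'll withdraw straight back from the fence, lift and look.

```bash
python3 -m crank '[[0.6,0.3,0,0,0,0,0],[0.6,0.4,0,0,0,0,0],[0.6,0.5,0,0,0,0,0],[0.6,0.3,0,0,0,0,0],[0.6,0,0,0,0,0,0]]'; python3 -m crank '[[0.6,0,0,-1,0,0,0],[0.6,0,0,-2,0,0,0],[0.6,0,0,-3,0,0,0],[0.6,1.5,0,-2,0,0,0],[0.6,2,0,-1,0,0,0]]'; python3 -m crank '[[-1,0.5,0,0.5,0,0,0],[-1,0,0,0,0,0,0],[-1,0,0,0,0,0,0],[-1,0,0,0,0,0,0]]'; python3 look.py w16; python3 - <<'E'
import cv2
im=cv2.imread('pics/w16.png');cv2.imwrite('pics/w16c.png',cv2.resize(im[240:350,190:380],None,fx=4.2,fy=4.2,interpolation=cv2.INTER_CUBIC))
E
```

```text
time: 17.5
eef_pos: [0.5571, 0.1195, 0.0404]
tcp_rot: [0.065, 0.998, 0.0, 0.0]
contact_force: [0.2, 0.7, 0.0]
opening: 0.201
time: 18.0
eef_pos: [0.5249, 0.1238, 0.1341]
tcp_rot: [0.066, 0.998, 0.0, 0.003]
contact_force: [0.2, 0.4, 0.4]
opening: 0.2
time: 18.4
eef_pos: [0.518, 0.1244, 0.1246]
tcp_rot: [0.065, 0.998, -0.0, -0.0]
contact_force: [0.3, -0.2, -0.1]
opening: 0.868
tcp jig [np.float64(-0.0072), np.float64(0.0908)] 0.12460980892068349 [ 0.34120516 -0.16747504 -0.10476142]
```

View pics/w16.png

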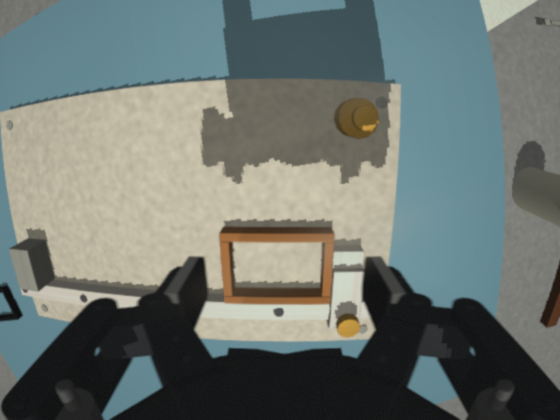

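View pics/w16c.png

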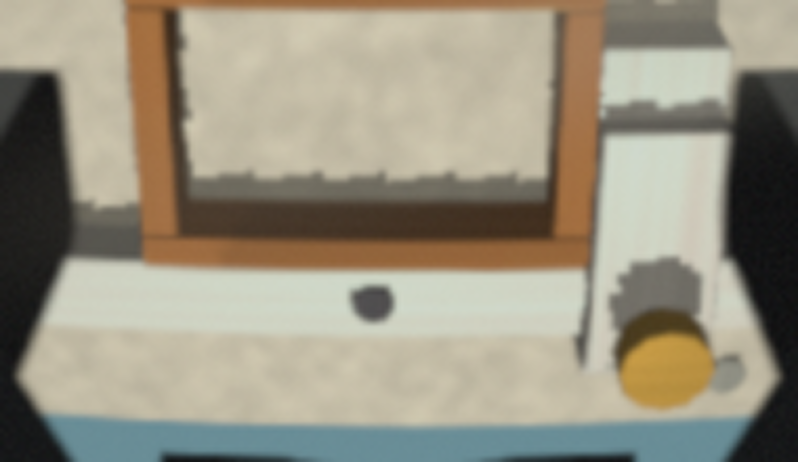

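The dark line along the fence is gone, so there was a small gap and it is now closed. Next I'll zoom in on the seam at the stop from a clear angle, with the camera straight over it.

```bash
python3 -m crank '[[-1,0,-1.5,-0.5,0,0,0],[-1,0,-2,0,0,0,0],[-1,0,-1.5,0,0,0,0],[-1,0,0,0,0,0,0],[-1,0,0,0,0,0,0]]'; python3 look.py w17; python3 - <<'E'
import cv2
im=cv2.imread('pics/w17.png');cv2.imwrite('pics/w17c.png',cv2.resize(im[215:325,250:400],None,fx=5,fy=5,interpolation=cv2.INTER_CUBIC))
im=cv2.imread('pics/w16.png')
for r in(275,285,295): print(r,im[r,322:340,:].sum(1)//3)
E
```

```text
time: 19.0
eef_pos: [0.5112, 0.0744, 0.1304]
tcp_rot: [0.066, 0.998, 0.0, 0.0]
contact_force: [0.1, 0.3, 0.2]
opening: 1.0
tcp jig [np.float64(-0.0074), np.float64(0.0404)] 0.13042490159765885 [0.05877561 0.26235324 0.22759585]
275 [ 76 100 113 115 114 115 114 114 113 106  94 129 183 205 207 206 207 207]
285 [ 74 105 112 112 112 112 113 111 105 101 132 178 203 207 206 206 207 207]
295 [ 91 104 105 106 107 107 107 104  94 107 161 195 205 204 205 205 206 206]
```

View pics/w17c.png

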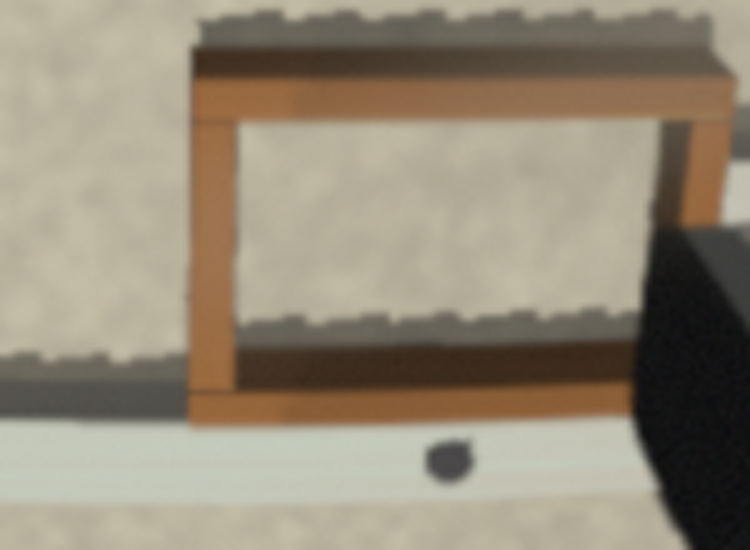

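The fence side is tight (crop row ~420). The w16 seam profile at the stop shows only a slight dip, but I'll make sure with one straight push on the free end, withdrawing straight.

```bash
python3 -m crank '[[1,-1.5,-1.5,0,0,0,0],[1,-1.7,-1.2,0,0,0,0],[1,-1,0,1,0,0,0],[1,0,0,2,0,0,0],[1,0,0,2,0,0,0]]'; python3 -m crank '[[1,0,0,2,0,0,0],[1,0,0,1.2,0,0,0],[1,0,0,0.6,0,0,0],[1,0,0,0.2,0,0,0],[1,0,0,0,0,0,0]]'; python3 look.py w18
```

```text
time: 19.6
eef_pos: [0.5502, 0.0431, 0.0802]
tcp_rot: [0.065, 0.998, 0.0, 0.001]
contact_force: [-1.0, -0.3, -0.8]
opening: 0.143
time: 20.1
eef_pos: [0.5498, 0.0428, 0.0408]
tcp_rot: [0.065, 0.998, -0.0, 0.0]
contact_force: [-0.7, 0.6, 0.5]
opening: 0.001
tcp jig [np.float64(0.0349), np.float64(0.0141)] 0.040753115018366884 [-0.67600841  0.56082259  0.46108601]
```

View pics/w18.png

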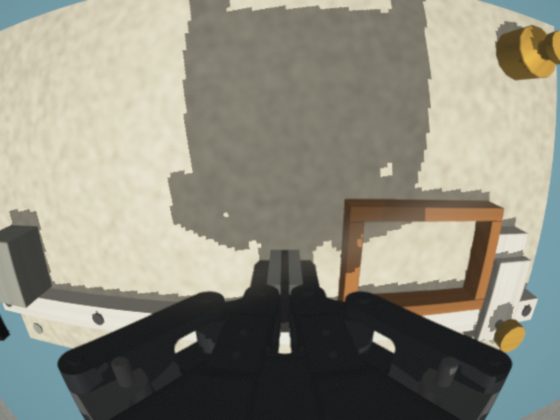

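```bash
python3 -m crank '[[1,0,0.5,0,0,0,0],[1,0,0.5,0,0,0,0],[1,0,0.3,0,0,0,0],[1,0,0.1,0,0,0,0],[1,0,0,0,0,0,0]]'; python3 -m crank '[[1,0,0.2,0,0,0,0],[1,0,0.1,0,0,0,0],[1,0,0,0,0,0,0]]'; python3 -m crank '[[1,0,0.1,0,0,0,0],[1,0,0.1,0,0,0,0],[1,0,0,0,0,0,0]]';python3 -m crank '[[1,0,0.1,0,0,0,0],[1,0,0.1,0,0,0,0],[1,0,0,0,0,0,0]]'
```

```text
time: 20.7
eef_pos: [0.5512, 0.0569, 0.0404]
tcp_rot: [0.065, 0.998, -0.0, 0.0]
contact_force: [0.3, -0.7, 1.2]
opening: 0.004
time: 21.0
eef_pos: [0.5515, 0.0594, 0.0403]
tcp_rot: [0.065, 0.998, -0.0, -0.0]
contact_force: [0.6, -1.6, -0.4]
opening: -0.0
time: 21.3
eef_pos: [0.5516, 0.0599, 0.0403]
tcp_rot: [0.065, 0.998, -0.002, -0.0]
contact_force: [-1.4, -6.7, 0.5]
opening: 0.0
time: 21.6
eef_pos: [0.5517, 0.0602, 0.0403]
tcp_rot: [0.064, 0.998, -0.003, -0.001]
contact_force: [-3.3, -13.1, 1.2]
opening: -0.0
```

```bash
python3 -m crank '[[1,0,-0.3,0,0,0,0],[1,0,-0.4,0,0,0,0],[1,0,-0.5,0,0,0,0],[1,0,-0.5,0,0,0,0],[1,0,0,0,0,0,0]]'; python3 -m crank '[[1,0,0,-1,0,0,0],[1,0,0,-2,0,0,0],[1,0,0,-3,0,0,0],[-1,1.5,1.5,-3,0,0,0],[-1,2,3,-1,0,0,0]]'; python3 -m crank '[[-1,0.5,3,0,0,0,0],[-1,0,2,0,0,0,0],[-1,0,0,0,0,0,0],[-1,0,0,0,0,0,0]]'; python3 look.py w19; python3 - <<'E'
import cv2
im=cv2.imread('pics/w19.png');cv2.imwrite('pics/w19c.png',cv2.resize(im[220:330,190:380],None,fx=4.2,fy=4.2,interpolation=cv2.INTER_CUBIC))
E
```

```text
time: 22.1
eef_pos: [0.5498, 0.0464, 0.0403]
tcp_rot: [0.066, 0.998, 0.0, 0.0]
contact_force: [-0.4, 0.4, 0.1]
opening: -0.003
time: 22.6
eef_pos: [0.5238, 0.0954, 0.1452]
tcp_rot: [0.067, 0.998, 0.0, 0.004]
contact_force: [0.1, 0.6, 0.0]
opening: 0.335
time: 23.0
eef_pos: [0.5226, 0.1464, 0.1408]
tcp_rot: [0.065, 0.998, -0.0, 0.0]
contact_force: [0.6, -0.1, -0.5]
opening: 0.991
tcp jig [np.float64(-0.0055), np.float64(0.1132)] 0.14084746726913988 [ 0.63338376 -0.0592928  -0.5306832 ]
```

View pics/w19.png

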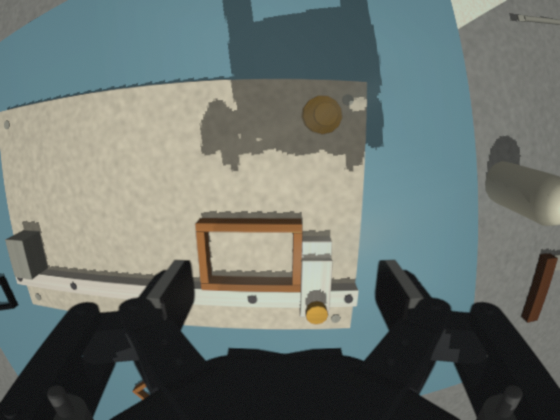

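View pics/w19c.png

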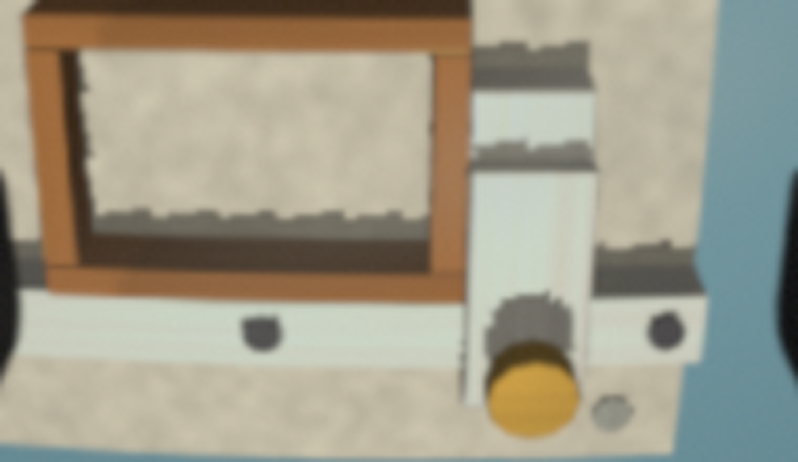

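View pics/w19s.png

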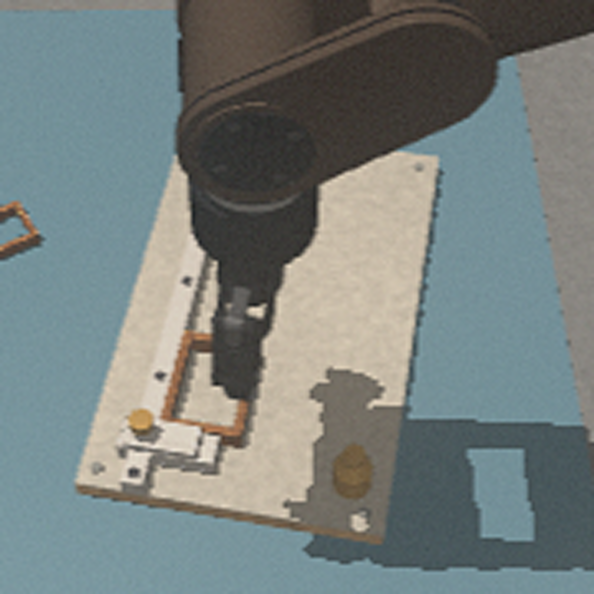

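Both seams are now tight, with no dark line at the fence (crop row ~298) or at the stop (crop column ~470). The other things on the board stand where they were and the gripper is clear, so I'm handing in.

```bash
python3 -c "
from plant import *
print(sign_off(), get_state()['time'])"
```

```text
the job is handed in; nothing more can be done
the job is handed in; nothing more can be done
```

The coaming is seated in the corner, flush against both the fence and the stop block, and I handed the job in at about 23 s with the gripper clear.

- **What I did:** With the fingertips inside the frame I pushed it square against the fence, about 75 mm short of the stop. I then slid it along the fence into the stop; the highest wrist force was about 25 N.
- **What failed on the way:** My first withdrawal seems to have dragged the frame back by roughly 1 mm, as a thin dark line showed along the fence. I pressed it against the fence again and withdrew straight. I then pushed its free end once towards the stop with about 13 N and withdrew straight.
- **Last checks:** The final close-up shows no gap along the fence or at the stop, and the wrist force read about zero. In the views I had, the setting block, brass weight and glue bottle stand where they were. I did not re-measure the mug, knife, try square or screwdriver, but the arm never came near them.

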